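Set and lock the saw stand's outrigger

TASK

Take the black crossbar of the saw stand's outrigger arm, draw the spring-loaded arm out until its pointer lines up with the index clip beside the rail, and hold it there while you slide the cam lever behind it across by its upright paddle until fully closed, without letting the arm slip off the mark. Finish still holding the crossbar with the fingers, arm on the mark and lever closed; do not let go, and leave the glue bottle, the timber offcut and the tape measure where they are.

Things in the scene. Friction and masses are not known exactly. Their poses are not given: they have to be found in the camera images.
- stand: Fixed outrigger base: dark steel plate 440 x 100 x 14 mm with a 26 mm square aluminium rail (400 mm long, axis 55 mm above the table) on two grey blocks. Origin: centre of the plate's underside. +x runs along the rail, the way the arm is drawn out (about to the robot's left, give or take 20 deg); +y is level, across the rail.
- leg (a joint): How far the arm is drawn out along the stand's +x, m: 0 = fully in (at the start), 0.13 = end stop. The arm is a 42 mm square aluminium sleeve 165 mm long on the rail, top 76 mm above the table. A spring always pulls it back in with about 5 to 8 N: it runs home if released, even with the lever closed.
- crossbar (a point): Black bar across the arm's outer end: 170 mm along y, 16 along x, 20 tall. This point: its centre, 122 mm above the table, at stand x = 20 mm + leg, y = 0; axes as the stand's. The riser under its middle (12 x 36 mm) lies within the bar's width, so straddling fingers can slide along the whole bar; below it 36 mm are free down to the sleeve, 25 mm to the lever's shoe.
- leg_pointer (a point): Tip of the thin black pointer blade (4 mm along x) that stands out to -y from the rear of the arm's sleeve: 150 mm behind the crossbar (-x), 53 mm to -y of the rail axis, 38 mm above the table. It moves with the arm.
- index: Index clip, fixed on the base at the rail's -y side, away from the robot: dark block 20 x 24 x 12 mm with an upright steel blade 4 mm thick that marks the length. Origin: centre of its underside, in the plane of the blade; axes parallel to the stand's. On the mark, the pointer tip has the same stand-x as this origin. At the start it lies 55 to 100 mm ahead (+x) of the pointer.
- lever (a joint): How far the sliding cam lever is pushed across the arm along +y, m: 0 = fully open (-y end of its dark cross track), 0.054 = fully closed (on the stop at the +y end). It sits on top of the arm just behind the crossbar and rides with it. Starts at 0 to 0.008, stays where it is left, takes about 4 N to push.
- lever_paddle (a point): Middle of the cam lever's upright steel paddle, 120 mm above the table, 22 mm behind the bar's centre (-x), at y = lever - 27 mm from the bar's middle. The paddle is 24 mm along x, 12 along y, from 83 to 135 mm above the table, and clears the bar's rear face by 2 mm: a finger on that side of the bar, moved along the bar to +y, pushes it shut.
- glue: White glue bottle, 60 mm across, 170 mm tall, standing loose on the bench; origin under its centre. Not to be disturbed.
- offcut: Timber offcut 160 x 70 x 35 mm lying loose; origin under its centre. Not to be disturbed.
- tape: Black tape measure 70 x 36 x 66 mm standing loose; origin under its centre. Not to be disturbed.

How it is judged:
On the way:
1. the arm is held by its crossbar on the mark, the lever still open (x of leg_pointer in the frame of index between -0.005 and 0.005 m and contact force between the fingers and leg_c0 above 2 N and value of joint lever below 0.02 m), for 0.2 s.
At the end, for the whole second after the job is handed in: The pointer is within 5 mm of the index line along the rail, the lever has slid 48 mm or more (fully closed is 54 mm), the arm is still, the fingers press on the crossbar with more than 2 N, and the glue bottle, offcut and tape measure are within 20 mm of where they stood (x of leg_pointer in the frame of index between -0.005 and 0.005 m and contact force between the fingers and leg_c0 above 2 N and value of joint lever above 0.048 m and velocity of joint leg between -0.01 and 0.01 m/s and distance of each of glue, offcut, tape from where it was at the start of the episode below 0.02 m); the arm keeps its last pose, push and grip.
It fails at once if the lever is slid past half while the arm is more than 10 mm off the mark (value of joint lever above 0.027 m and (x of leg_pointer in the frame of index above 0.01 m or x of leg_pointer in the frame of index below -0.01 m)).
It fails at once if the glue is pushed away or knocked over (distance of glue from where it was at the start of the episode above 0.02 m or angle between glue's own z axis and vertical above 0.3 rad).
It fails at once if the offcut is pushed away or knocked over (distance of offcut from where it was at the start of the episode above 0.02 m or angle between offcut's own z axis and vertical above 0.3 rad).
It fails at once if the tape is pushed away or knocked over (distance of tape from where it was at the start of the episode above 0.02 m or angle between tape's own z axis and vertical above 0.3 rad).
It also fails if it takes over 48 s, if anything falls off the work surface, if the arm or the gripper's body presses on something with over 40 N, if the wrist force passes 120 N, or if a joint passes its speed limit or range.

ROBOT

A 7-joint arm with a two-finger parallel gripper is mounted at the origin on the work surface. World frame = base frame: x ahead of the robot, y to its left, z up, the work surface at z = 0. Lengths are in m, angles in rad, forces in N, time in s.
With the tool pointing down it reaches from about 0.35 to 0.9 m from the base axis. Payload 8.1 kg.
Tool frame: the origin (TCP) lies midway between the tips of the shut fingers; the grasp point (between the pads) lies 19 mm behind it; z points along the fingers, y is the line along which they close (so a half turn about z gives the same grasp; the last joint's range is limited). The gripper opens to 92 mm and grips with 3 to 60 N. Pads are 19 mm wide; open, the fingers measure 130 mm over their backs; the gripper's body (75 mm by 190 mm) begins 47 mm behind the grasp point.
Start: joints at [-1.361, 0.434, 0.025, 1.573, -0.012, 1.134, -0.075], TCP at [0.192, 0.595, 0.227] pointing down, gripper open.
Joint ranges: [-2.62, 2.62], [-0.44, 2.09], [-1.27, 1.32], [0.08, 2.57], [-1.32, 4.46], [0.12, 2], [-2.74, 2.74]. Speed limits (rad/s): [2.22, 2.22, 3.01, 3.01, 3.14, 3.14, 3.14].

INTERFACE

Orientations are given as a rotation vector (axis times angle).
In Python, from cell import arm gives the robot as it stands.
- The arm moves only by the tool carry_out, never from a script. Its arguments are lists of equal length, an entry for each row: "claw": the finger opening in cm, from 0 to 9.18; "delta_pos": the shift along the tool's x, y, z in cm, a list of three; "angular": the turn, a rotation vector about the tool's x, y, z in rad, a list of three. In form: {"claw": [claw, ...], "delta_pos": [[dx, dy, dz], ...], "angular": [[ax, ay, az], ...]}. A call has 1 to 20 rows; each row shifts and turns the commanded pose from where the row before left it, along the tool's axes as they then stand; what a row does not reach is not made up. A row lasts 1/10 s, in which the tool goes at most 50 mm and 8.59 degrees, less where a joint would pass 70% of its speed; a pose out of reach is approached as far as the arm can. A call with a gripper value outside its range is refused whole. The fingers move at their own pace and stop on an object; "force" is the grip in N (left out, the last holds). Time passes only in rows, so rows that do not move let the fingers close. It gives the time, the measured TCP pose, the force, the opening and the grip force at its end, in the units of the state.
- arm.observe(): the state, without advancing time (a new reading comes with each control period).
- arm.get_image(name): name is "scene" or "side" or "wrist"; returns a dict with "frame" (480x640x3 uint8, red, green, blue), "mtx" (3x3 intrinsics, pixels), "dist" ([k1, k2, p1, p2, k3] as OpenCV has them; the pictures are not rectified), "T" (4x4, takes a point from camera to world coordinates). Camera axes: x right, y down, z forward; pixel columns grow to the right and rows downward; lengths in m; the calibration is good to about 2 mm. A picture is of the moment at which its call begins. There is no depth.
- arm.sign_off(): hands the job in; it is judged then, once.
Trained networks look in a picture, given as the dict that the camera call returned (one of the last four; its "shot" number tells which), for a name from the list of things; names that differ only in an ending like _2 or _b are one class to them, and where a whole thing is asked for, a point or a joint stands for the part that bears it (a point fixed in the world has none). Each returns a list of dicts, best first, with "conf" (0 to 1); they miss things now and then, are a little off and sometimes report something else, mostly with a low value. They report only what shows in the picture. A call takes as long as a camera call.
- arm.look_for(label, picture): "centre" ([column, row] as shares, 0 to 1, of the picture: columns of its width, rows of its height, amid what is visible of it).
- arm.trace(label, picture): "region" (480x640 bool, what is visible of it) and "centre" ([column, row] as shares, 0 to 1, of the picture: columns of its width, rows of its height, amid what is visible of it).
- arm.place_of(label, picture): "centre" ([column, row] as shares, 0 to 1, of the picture: columns of its width, rows of its height: a listed point, or the origin of a listed thing).
The state is a dict: "clock": time; "joints": joint angles; "dq": joint speeds; "joint_efforts": joint torques, N m; "position": TCP position; "ee_rot": TCP orientation; "force": force on the tool from outside, world axes, zero at the start; "ft_torque": the same for the moment, N m; "width": opening from 0.0 (shut) to 1.0 (fully open); "gripper_force": force on a finger pad.
Only numpy, scipy, OpenCV 4.12 (cv2) and the standard library are available. Lean on these libraries where they do the work, as an engineer would, in place of code of your own. Each camera call takes 0.05 s, during which the arm holds its last target. There are 200 camera calls.

## Working session

There is one attempt and no reset: what is moved stays moved. The work goes in short steps, Python scripts to look and compute and a tool call to move; the robot and the scene stay as the last step left them, time stands still between calls to the robot, and variables do not carry over. Pictures are saved under pics/ and viewed, at most 10 in all, crops included, and the job is handed in when it is done.

Besides the shell and the picture viewer there is one more tool, called as name(argument=value, ...) on one line, values as JSON. carry_out: Moves the arm, as the interface text tells. Its arguments: {"type":"object","properties":{"claw":{"type":"array","items":{"type":"number"}},"delta_pos":{"type":"array","items":{"type":"array","items":{"type":"number"}}},"angular":{"type":"array","items":{"type":"array","items":{"type":"number"}}},"force":{"type":"number"}},"required":["claw","delta_pos","angular"]}

```bash
mkdir -p pics
cat > h.py <<'E'
import numpy as np, cv2
from scipy.spatial.transform import Rotation as R
from cell import arm
def ray(im,c):
    p=np.array([[[c[0]*640,c[1]*480]]],float)
    u=cv2.undistortPoints(p,np.array(im["mtx"],float),np.array(im["dist"],float))[0,0]
    T=np.array(im["T"]); return T[:3,3],T[:3,:3]@np.array([u[0],u[1],1.])
def onz(im,c,z):
    o,d=ray(im,c); return o+d*(z-o[2])/d[2]
E
python3 - <<'E'
from h import *
s=arm.observe(); print({k:np.round(v,3).tolist() for k,v in s.items()})
for n in ["scene","side","wrist"]:
    im=arm.get_image(n); cv2.imwrite(f"pics/{n}0.png",im["frame"][:,:,::-1])
    print(n,np.round(im["T"],2).tolist())
    for l,z in [("crossbar",.122),("leg_pointer",.038),("index",0.014),("lever_paddle",.12),("stand",0),("glue",0),("offcut",0),("tape",0)]:
        for r in arm.place_of(l,im)[:2]:
            print(l,round(r["conf"],2),np.round(np.array(r["centre"])*[640,480],1),np.round(onz(im,r["centre"],z),4))
E
```

```text
{'clock': 0.0, 'joints': [-1.361, 0.435, 0.025, 1.574, -0.012, 1.134, -0.075], 'dq': [0.0, -0.0, 0.001, -0.001, -0.001, -0.0, -0.002], 'joint_efforts': [-0.0, -66.784, 0.985, -31.446, -0.061, 0.043, 0.0], 'position': [0.192, 0.594, 0.226], 'ee_rot': [-0.489, -3.103, 0.002], 'force': [0.899, -0.672, 0.353], 'ft_torque': [-0.013, 0.032, 0.013], 'gripper_force': 0.0, 'width': 1.004}
scene [[-0.24, 0.52, -0.82, 1.38], [0.97, 0.11, -0.21, 0.24], [-0.02, -0.85, -0.53, 0.61], [0.0, 0.0, 0.0, 1.0]]
crossbar 0.87 [292.7 205.4] [ 0.473  -0.0628  0.122 ]
index 0.54 [257.9 258. ] [ 0.5324 -0.1318  0.014 ]
lever_paddle 0.53 [280. 213.] [ 0.5083 -0.0805  0.12  ]
stand 0.66 [285.6 253.3] [ 0.4806 -0.0844  0.    ]
glue 0.58 [476.2 275.1] [0.48   0.3409 0.    ]
offcut 0.62 [482.7 336.7] [0.6751 0.3492 0.    ]
tape 0.82 [358.2 351.8] [0.7595 0.1358 0.    ]
side [[0.96, -0.17, 0.2, 0.45], [-0.26, -0.68, 0.68, -0.52], [0.02, -0.71, -0.7, 0.65], [0.0, 0.0, 0.0, 1.0]]
crossbar 0.62 [240.7 284. ] [ 0.4689 -0.0679  0.122 ]
leg_pointer 0.97 [332.3 377.9] [ 0.5712 -0.2017  0.038 ]
index 0.71 [299. 349.] [ 0.5398 -0.1285  0.014 ]
lever_paddle 0.95 [267.1 288.5] [ 0.5045 -0.084   0.12  ]
stand 0.69 [260.7 341.6] [ 0.4853 -0.091   0.    ]
glue 0.66 [223.1 179.5] [0.4803 0.3491 0.    ]
offcut 0.72 [309.  166.3] [0.6798 0.3509 0.    ]
tape 0.89 [376.3 222.5] [0.7649 0.13   0.    ]
wrist [[0.31, 0.9, 0.29, 0.11], [0.95, -0.29, -0.1, 0.62], [-0.0, 0.31, -0.95, 0.38], [0.0, 0.0, 0.0, 1.0]]
```

Run:
```python
from h import *
from scipy.optimize import least_squares
obs=[]
for k in range(3):
  for n in ["scene","side"]:
    im=arm.get_image(n)
    for l in ["crossbar","leg_pointer","index","lever_paddle","stand"]:
        r=arm.place_of(l,im)
        if r and r[0]["conf"]>.4: obs.append((l,n,im,np.array(r[0]["centre"])*[640,480]))
def proj(im,P):
    T=np.linalg.inv(np.array(im["T"])); rv=cv2.Rodrigues(T[:3,:3])[0]
    return cv2.projectPoints(P.reshape(1,3),rv,T[:3,3],np.array(im["mtx"],float),np.array(im["dist"],float))[0].ravel()
def pts(q):
    x,y,a,ix,iy,iz,lv=q; c,s=np.cos(a),np.sin(a)
    L={"crossbar":(.02,0,.122),"leg_pointer":(-.13,-.053,.038),"index":(ix,iy,iz),"lever_paddle":(-.002,lv-.027,.12),"stand":(0,0,0)}
    return {k:np.array([x+c*v[0]-s*v[1],y+s*v[0]+c*v[1],v[2]]) for k,v in L.items()}
def f(q):
    P=pts(q); return np.concatenate([proj(im,P[l])-c for l,n,im,c in obs])
r=least_squares(f,[.48,-.085,1.86,-.06,-.07,.014,.004],loss="soft_l1",f_scale=2)
print(np.round(r.x,4)); 
for (l,n,_,c),e in zip(obs,f(r.x).reshape(-1,2)): print(l,n,np.round(c,1),np.round(e,1))
print({k:np.round(v,4) for k,v in pts(r.x).items()})
```

```text
[ 0.4803 -0.0881  1.9157 -0.0579 -0.0413  0.0158  0.002 ]
crossbar scene [291.3 203.9] [-1.6  1.3]
leg_pointer scene [225. 251.] [-1.2  4.9]
index scene [284.1 251.2] [-25.9   7.8]
lever_paddle scene [279.3 213.3] [ 0.8 -1.2]
stand scene [284.3 255. ] [-0.2 -1.9]
crossbar side [266.6 288.7] [-22.6  -4.6]
leg_pointer side [241.2 283.9] [91.2 88. ]
index side [299.1 349.9] [-0.7 -1.3]
lever_paddle side [267.6 288.5] [-0.8 -1.3]
stand side [256.9 343.6] [ 0.3 -2.7]
leg_pointer scene [224.  253.5] [-0.2  2.4]
index scene [258.1 259.6] [ 0.1 -0.6]
lever_paddle scene [481.8 335.2] [-201.7 -123.1]
stand scene [282.8 252.6] [1.3 0.5]
crossbar side [247.4 282.3] [-3.4  1.8]
leg_pointer side [337.5 372. ] [-5.1 -0.1]
index side [298.9 347.5] [-0.6  1.1]
lever_paddle side [264.6 288.6] [ 2.2 -1.4]
stand side [257.5 343.3] [-0.2 -2.4]
crossbar scene [292.4 202.6] [-2.7  2.6]
leg_pointer scene [221.6 254.2] [2.2 1.7]
index scene [257.4 259.7] [ 0.8 -0.7]
lever_paddle scene [280.5 212.8] [-0.4 -0.7]
stand scene [285.3 250.6] [-1.2  2.4]
crossbar side [242.5 284.3] [ 1.5 -0.2]
leg_pointer side [332.7 371.7] [-0.3  0.2]
index side [297.8 349.2] [ 0.5 -0.6]
lever_paddle side [266.8 286.4] [-0.1  0.8]
stand side [258.6 340.7] [-1.4  0.1]
{'crossbar': array([ 0.4735, -0.0693,  0.122 ]), 'leg_pointer': array([ 0.5741, -0.1926,  0.038 ]), 'index': array([ 0.5387, -0.1287,  0.0158]), 'lever_paddle': array([ 0.5045, -0.0816,  0.12  ]), 'stand': array([ 0.4803, -0.0881,  0.    ])}
```

View pics/side0.png

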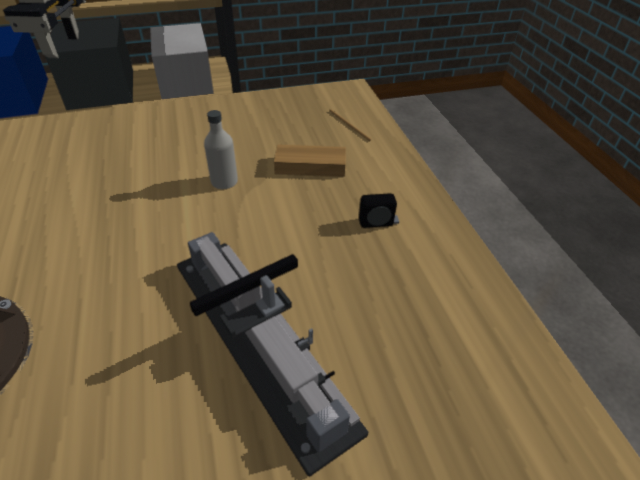

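View pics/scene0.png

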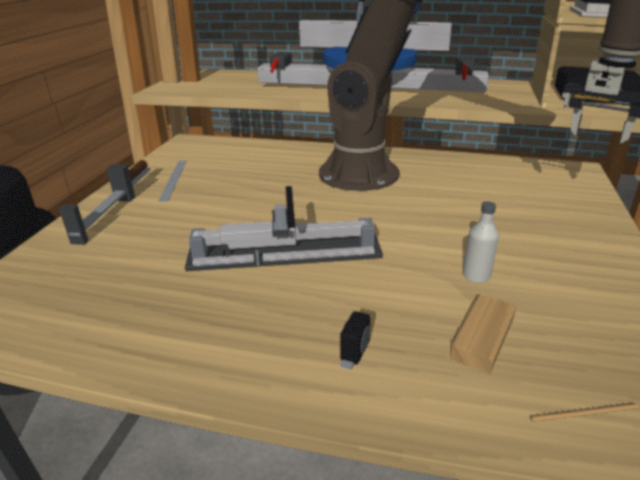

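The side view shows the bar from (195,303) to (293,265), the paddle at (266,293), the index at (305,340) and the pointer tip at (333,376). In the scene view, the glue (480,245), offcut (483,335) and tape (355,340) all stand clear of the stand. The fit puts the bar at (0.473,-0.069), stand yaw about 110°, with about 72 mm to draw.

carry_out(claw=[9,9,9,9,9,9,9,9,9], delta_pos=[[-2.9,-2.8,0],[-2.9,-2.8,0],[-2.9,-2.8,0],[-2.9,-2.8,0],[-2.9,-2.8,0],[-2.9,-2.8,0],[-2.9,-2.8,0],[-2.9,-2.8,0],[-2.9,-2.8,0]], angular=[[0,0,0],[0,0,0],[0,0,0],[0,0,0],[0,0,0],[0,0,0],[0,0,0],[0,0,0],[0,0,0]])

```text
clock: 4.05
position: [0.3637, 0.2731, 0.227]
ee_rot: [0.489, 3.103, 0.001]
force: [1.7, 0.2, -0.1]
width: 0.985
gripper_force: 0.0
```

Run:
```python
from h import *
s=arm.observe(); print(np.round(s["joints"],2),np.round(s["position"],3),np.round(s["ee_rot"],3),s["clock"])
```

```text
[-0.9   0.15  0.16  1.98 -0.03  1.01  0.53] [0.364 0.273 0.227] [4.890e-01 3.103e+00 1.000e-03] 4.05
```

carry_out(claw=[9,9,9,9,9,9,9,9,9,9,9,9,9,9,9], delta_pos=[[-2.8,-2.85,0],[-2.8,-2.85,0],[-2.8,-2.85,0],[-2.8,-2.85,0],[-2.8,-2.85,0],[-2.8,-2.85,0],[-2.8,-2.85,0],[-2.8,-2.85,0],[-2.8,-2.85,0],[0,0,0],[0,0,0],[0,0,0],[0,0,0],[0,0,0],[0,0,0]], angular=[[0,0,0],[0,0,0],[0,0,0],[0,0,0],[0,0,0],[0,0,0],[0,0,0],[0,0,0],[0,0,0],[0,0,-0.13],[0,0,-0.13],[0,0,-0.13],[0,0,-0.13],[0,0,-0.14],[0,0,0]])

```text
clock: 5.55
position: [0.524, -0.0471, 0.2268]
ee_rot: [-0.546, 3.093, 0.0]
force: [0.1, -1.1, 1.1]
width: 0.978
gripper_force: 0.0
```

Run:
```python
from h import *
s=arm.observe(); Rt=R.from_rotvec(s["ee_rot"]).as_matrix()
print(np.round(s["joints"],2),np.round(s["position"],4),np.round(Rt,3),s["clock"])
im=arm.get_image("wrist"); cv2.imwrite("pics/w1.png",im["frame"][:,:,::-1]); print(np.round(im["T"],3).tolist())
for l,z in [("crossbar",.122),("lever_paddle",.12),("index",.015),("leg_pointer",.038),("stand",0)]:
    for r in arm.place_of(l,im)[:1]: print(l,round(r["conf"],2),np.round(np.array(r["centre"])*[640,480],1),np.round(onz(im,r["centre"],z),4))
```

```text
[-0.24  0.27  0.29  1.83 -0.09  1.05  2.  ] [ 0.524  -0.0471  0.2268] [[-0.94  -0.342  0.   ]
 [-0.342  0.94   0.   ]
 [-0.     0.    -1.   ]] 5.55
[[-0.342, 0.893, 0.291, 0.444], [0.94, 0.325, 0.106, -0.077], [-0.0, 0.31, -0.951, 0.384], [0.0, 0.0, 0.0, 1.0]]
lever_paddle 0.91 [280.8 184.1] [ 0.5013 -0.0823  0.12  ]
index 0.84 [232.  179.6] [ 0.5357 -0.1295  0.015 ]
leg_pointer 0.57 [146.5 197.5] [ 0.5723 -0.1942  0.038 ]
stand 0.68 [291.9 137.1] [ 0.4802 -0.0891  0.    ]
```

View pics/w1.png

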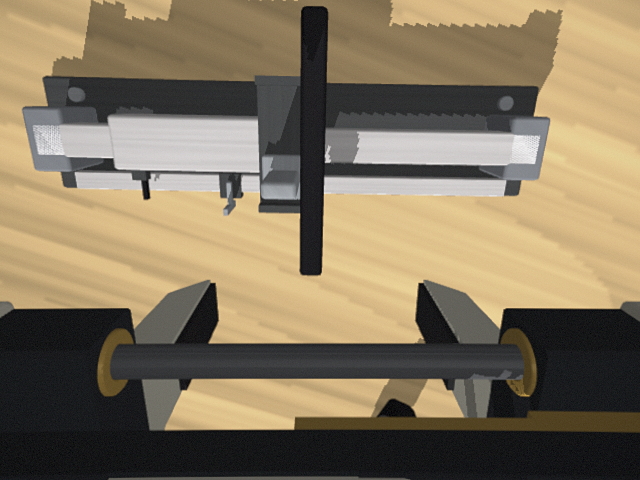

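The wrist view shows the bar nearly vertical, from (314,8) to (312,270). The pointer tip is at (146,197), the index blade is at (230,205), and the paddle is behind the bar near (283,180). The bar runs square to the fingers' closing line.

Run:
```python
from h import *
im=arm.get_image("wrist"); s=arm.observe(); Rt=R.from_rotvec(s["ee_rot"]).as_matrix(); p=np.array(s["position"])
for u,v,z in [(314,8,.132),(312,264,.132),(312,275,.112),(146,198,.038),(276,197,.1)]:
    P=onz(im,(u/640,v/480),z); print(u,v,np.round(P,4),"tool cm",np.round(Rt.T@(P-p)*100,2))
# long rail edge for yaw
g=arm.trace("crossbar",im)
if g:
    m=g[0]["region"]; ys,xs=np.nonzero(m); print(g[0]["conf"],xs.min(),xs.max(),ys.min(),ys.max())
    for r in range(ys.min()+5,ys.max(),40): c=xs[ys==r]; print(r,c.min(),c.max(),np.round(Rt.T@(onz(im,((c.min()+c.max())/2/640,r/480),.132)-p)*100,2))
```

```text
314 8 [ 0.3957 -0.0954  0.132 ] tool cm [13.7  -0.22  9.47]
312 264 [ 0.5448 -0.0437  0.132 ] tool cm [-2.08 -0.4   9.47]
312 275 [ 0.5613 -0.038   0.112 ] tool cm [-3.82 -0.43 11.47]
146 198 [ 0.5722 -0.1945  0.038 ] tool cm [  0.46 -15.52  18.87]
276 197 [ 0.5158 -0.0828  0.1   ] tool cm [ 1.98 -3.1  12.67]
0.75 107 326 6 275
11 300 326 [13.55 -0.28  9.47]
51 300 325 [11.49 -0.31  9.47]
91 256 325 [ 9.29 -1.66  9.47]
131 109 324 [ 6.93 -6.34  9.47]
171 130 323 [ 4.43 -5.9   9.47]
211 258 322 [ 1.75 -1.86  9.47]
251 300 321 [-1.11 -0.5   9.47]
```

carry_out(claw=[9,9,9,9,9,9,1,1,1,1,1,1,1,1], delta_pos=[[-0.4,-0.4,0],[0,0,3.1],[0,0,3.1],[0,0,3.1],[0,0,3.1],[0,0,0],[0,0,0],[0,0,0],[0,0,0],[0,0,0],[0,0,0],[0,0,0],[0,0,0],[0,0,0]], angular=[[0,0,0.01],[0,0,0],[0,0,0],[0,0,0],[0,0,0],[0,0,0],[0,0,0],[0,0,0],[0,0,0],[0,0,0],[0,0,0],[0,0,0],[0,0,0],[0,0,0]], force=20)

```text
clock: 7.35
position: [0.5291, -0.0494, 0.1028]
ee_rot: [-0.527, 3.097, 0.0]
force: [-0.6, -0.9, 0.7]
width: 0.332
gripper_force: 0.0
```

carry_out(claw=[1,1,1,1,1], delta_pos=[[0,0,0],[0,0,0],[0,0,0],[0,0,0],[0,0,0]], angular=[[0,0,0],[0,0,0],[0,0,0],[0,0,0],[0,0,0]])

```text
clock: 7.85
position: [0.5291, -0.0495, 0.1027]
ee_rot: [-0.527, 3.097, -0.0]
force: [0.5, -0.1, -0.4]
width: 0.172
gripper_force: 20.0
```

carry_out(claw=[1,1,1,1,1,1,1,1,1,1,1,1,1,1], delta_pos=[[0,0.6,0],[0,0.6,0],[0,0.6,0],[0,0.6,0],[0,0.6,0],[0,0.6,0],[0,0.6,0],[0,0.6,0],[0,0.6,0],[0,0.6,0],[0,0.6,0],[0,0.6,0],[0,0,0],[0,0,0]], angular=[[0,0,0],[0,0,0],[0,0,0],[0,0,0],[0,0,0],[0,0,0],[0,0,0],[0,0,0],[0,0,0],[0,0,0],[0,0,0],[0,0,0],[0,0,0],[0,0,0]])

```text
clock: 9.25
position: [0.506, 0.0176, 0.1027]
ee_rot: [-0.526, 3.096, -0.002]
force: [4.9, -4.3, -6.2]
width: 0.172
gripper_force: 20.0
```

Run:
```python
from h import *
s=arm.observe(); Rt=R.from_rotvec(s["ee_rot"]).as_matrix(); p=np.array(s["position"])
ims=[]
for n in ["wrist","side","scene"]:
    im=arm.get_image(n)
    c=im["frame"][:,:,::-1]
    if n=="side": ims.append(cv2.resize(c[290:410,240:360],(400,400),interpolation=cv2.INTER_CUBIC))
    if n=="scene": ims.append(cv2.resize(c[200:290,200:290],(400,400),interpolation=cv2.INTER_CUBIC))
    if n=="wrist": cv2.imwrite("pics/w2.png",c)
    for l,z in [("index",.015),("leg_pointer",.038),("lever_paddle",.12),("crossbar",.122)]:
        for r in arm.place_of(l,im)[:1]:
            P=onz(im,r["centre"],z); print(n,l,round(r["conf"],2),np.round(np.array(r["centre"])*[640,480],1),np.round(P,4),np.round(Rt.T@(P-p)*100,2))
cv2.imwrite("pics/c2.png",np.hstack(ims))
```

```text
wrist index 0.57 [ 87.7 210.8] [ 0.537  -0.1293  0.015 ] [  1.94 -14.87   8.79]
wrist leg_pointer 0.97 [ 68.3 241.2] [ 0.5493 -0.126   0.038 ] [  0.66 -14.97   6.49]
wrist lever_paddle 0.84 [258.4 238.7] [ 0.4791 -0.0161  0.12  ] [ 3.65 -2.29 -1.73]
wrist crossbar 0.61 [322.  184.5] [ 4.51e-01 -3.00e-04  1.22e-01] [ 5.78  0.12 -1.94]
side index 0.62 [221.  251.1] [0.4487 0.1122 0.015 ] [ 2.3  10.84  8.75]
side leg_pointer 0.57 [308.8 338.2] [ 0.5555 -0.1286  0.038 ] [  0.17 -15.42   6.5 ]
side lever_paddle 0.55 [244.6 262.2] [ 0.4812 -0.0249  0.12  ] [ 3.74 -3.19 -1.73]
side crossbar 0.78 [223.1 255.2] [ 0.4514 -0.004   0.122 ] [ 5.86 -0.24 -1.94]
scene index 0.51 [258.1 259.5] [ 0.5395 -0.1287  0.015 ] [  1.68 -14.9    8.79]
scene leg_pointer 0.94 [260.  251.2] [ 0.54  -0.122  0.038] [  1.4  -14.28   6.49]
scene lever_paddle 0.66 [313.3 210.8] [ 0.485  -0.0134  0.12  ] [ 3.01 -2.23 -1.73]
scene crossbar 0.91 [321.5 204.2] [ 0.4553 -0.0026  0.122 ] [ 5.46 -0.24 -1.94]
```

View pics/c2.png

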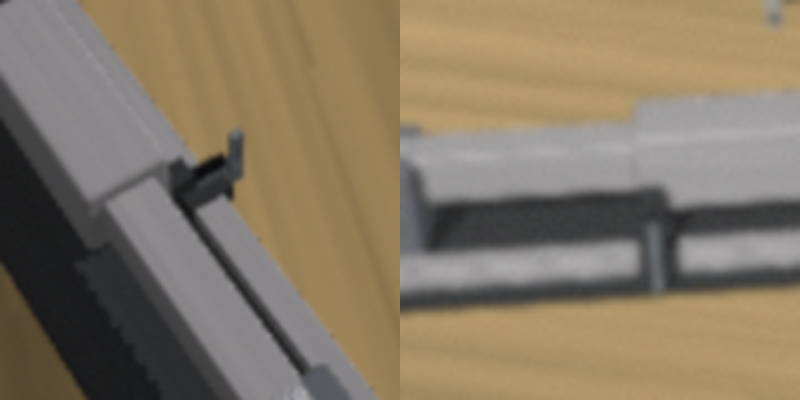

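View pics/w2.png

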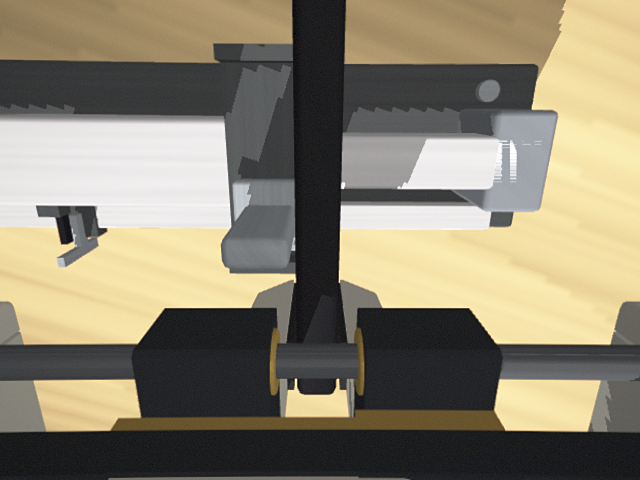

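The pointer and index overlap within about 1 mm in the wrist view: pointer tip at (66,243), index blade from (85,225) to (62,262). The pointer looks about 1 mm short. I'll nudge it 1 mm out, hold, then start sliding.

carry_out(claw=[1,1,1,1,1,1,1,1,1,1,1,1,1,1], delta_pos=[[0,0.1,0],[0,0,0],[0,0,0],[0,0,0],[0,0,0],[0.4,0,0],[0.4,0,0],[0.4,0,0],[0.4,0,0],[0.4,0,0],[0.4,0,0],[0.4,0,0],[0,0,0],[0,0,0]], angular=[[0,0,0],[0,0,0],[0,0,0],[0,0,0],[0,0,0],[0,0,0],[0,0,0],[0,0,0],[0,0,0],[0,0,0],[0,0,0],[0,0,0],[0,0,0],[0,0,0]], force=14)

```text
clock: 11.4
position: [0.4876, 0.011, 0.1058]
ee_rot: [-0.525, 3.08, -0.003]
force: [20.9, -1.0, 0.3]
width: 0.174
gripper_force: 15.4
```

```bash
cat > m.py <<'E'
from h import *
import sys
s=arm.observe(); Rt=R.from_rotvec(s["ee_rot"]).as_matrix(); p=np.array(s["position"])
print("pos",np.round(p,4),"F tool",np.round(Rt.T@np.array(s["force"]),1),s["clock"])
for n in ["wrist","side","scene"]:
    im=arm.get_image(n)
    if n=="wrist": cv2.imwrite(f"pics/{sys.argv[1]}.png",im["frame"][:,:,::-1])
    for l,z in [("index",.0145),("leg_pointer",.038),("lever_paddle",.12),("crossbar",.122)]:
        for r in arm.place_of(l,im)[:1]:
            P=onz(im,r["centre"],z); print(n,l,round(r["conf"],2),np.round(np.array(r["centre"])*[640,480],1),np.round(P,4),np.round(Rt.T@(P-p)*100,2))
E
python3 m.py w3
```

```text
pos [0.4876 0.011  0.1058] F tool [-19.4  -7.9   0. ] 11.4
wrist index 0.91 [ 97.  234.2] [ 0.5362 -0.1291  0.0145] [  0.21 -14.79   9.2 ]
wrist leg_pointer 0.74 [ 75.6 265.8] [ 0.5491 -0.1277  0.038 ] [ -1.09 -15.09   6.87]
wrist lever_paddle 0.95 [263.5 278.3] [ 0.477 -0.016  0.12 ] [ 1.87 -2.2  -1.44]
wrist crossbar 0.74 [317.3 233.4] [ 0.4511 -0.0022  0.122 ] [ 3.85 -0.04 -1.69]
side index 0.72 [299.9 348.8] [ 0.5412 -0.1288  0.0145] [ -0.27 -14.93   9.21]
side leg_pointer 0.87 [306.  336.4] [ 0.5521 -0.1243  0.038 ] [ -1.49 -14.88   6.88]
side lever_paddle 0.77 [244.4 261.4] [ 0.4812 -0.0231  0.12  ] [ 1.71 -3.02 -1.44]
side crossbar 0.82 [221.4 256.1] [ 0.4487 -0.0052  0.122 ] [ 4.18 -0.25 -1.69]
scene index 0.67 [258.1 259.2] [ 0.5377 -0.1294  0.0145] [  0.08 -14.87   9.2 ]
scene leg_pointer 0.82 [253.  249.9] [ 0.5382 -0.1389  0.038 ] [  0.31 -15.79   6.85]
scene lever_paddle 0.75 [312.9 208.4] [ 0.4744 -0.017   0.12  ] [ 2.14 -2.22 -1.45]
scene crossbar 0.6 [322.  199.5] [ 0.4328 -0.007   0.122 ] [ 5.74  0.1  -1.72]
```

View pics/w3.png

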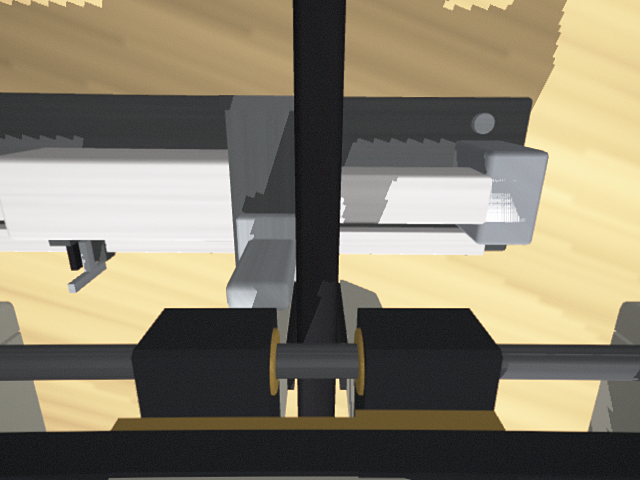

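The bar is still gripped. The paddle is at (263,275), just ahead of the rear finger, and the pointer at (74,255) is about 1.5 mm short of the index. I'll nudge out 1.5 mm and keep sliding.

carry_out(claw=[1,1,1,1,1,1,1,1,1,1,1,1,1], delta_pos=[[0,0.15,0],[0,0,0],[0,0,0],[0.35,0,0],[0.35,0,0],[0.35,0,0],[0.35,0,0],[0.35,0,0],[0.35,0,0],[0.35,0,0],[0.35,0,0],[0,0,0],[0,0,0]], angular=[[0,0,0],[0,0,0],[0,0,0],[0,0,0],[0,0,0],[0,0,0],[0,0,0],[0,0,0],[0,0,0],[0,0,0],[0,0,0],[0,0,0],[0,0,0]])

```text
clock: 13.45
position: [0.4616, 0.0034, 0.1061]
ee_rot: [-0.525, 3.078, -0.003]
force: [21.6, 2.4, 1.9]
width: 0.172
gripper_force: 15.4
```

```bash
python3 m.py w4
```

```text
pos [0.4616 0.0034 0.1061] F tool [-21.2  -4.9  -1.5] 13.45
wrist leg_pointer 0.87 [ 82.9 304.1] [ 0.5491 -0.1272  0.038 ] [ -3.8  -15.18   6.95]
wrist lever_paddle 0.79 [264.1 277.8] [ 0.4507 -0.0235  0.12  ] [ 1.89 -2.18 -1.42]
wrist crossbar 0.83 [316.6 294.9] [ 0.45   -0.0014  0.122 ] [ 1.23 -0.07 -1.62]
side index 0.65 [297.1 349.4] [ 0.5367 -0.1287  0.0145] [ -2.54 -14.91   9.28]
side leg_pointer 0.7 [309.6 337.8] [ 0.5569 -0.1282  0.038 ] [ -4.5  -15.53   6.97]
side lever_paddle 0.81 [226.6 268.4] [ 0.4531 -0.0307  0.12  ] [ 1.9  -2.94 -1.42]
side crossbar 0.72 [224.3 253.8] [ 0.4536 -0.0015  0.122 ] [ 0.89 -0.21 -1.61]
scene index 0.52 [257.4 258. ] [ 0.5334 -0.1327  0.0145] [ -2.1  -15.17   9.27]
scene leg_pointer 0.85 [259.3 249.7] [ 0.5346 -0.1254  0.038 ] [ -2.49 -14.54   6.93]
scene lever_paddle 0.77 [311.5 203.7] [ 0.4535 -0.0257  0.12  ] [ 1.7  -2.48 -1.41]
scene crossbar 0.8 [324.5 200.5] [ 4.366e-01 -4.000e-04  1.220e-01] [ 2.46  0.46 -1.64]
```

carry_out(claw=[1,1,1,1,1,1,1,1,1], delta_pos=[[0.3,0.05,0],[0.3,0,0],[0.3,0,0],[0.3,0,0],[0.3,0,0],[0.3,0,0],[0.3,0,0],[0,0,0],[0,0,0]], angular=[[0,0,0],[0,0,0],[0,0,0],[0,0,0],[0,0,0],[0,0,0],[0,0,0],[0,0,0],[0,0,0]])

```text
clock: 15.1
position: [0.4419, -0.0031, 0.106]
ee_rot: [-0.525, 3.078, -0.003]
force: [21.9, 0.4, 1.0]
width: 0.173
gripper_force: 16.1
```

```bash
python3 m.py w5
```

```text
pos [ 0.4419 -0.0031  0.106 ] F tool [-20.8  -6.9  -0.5] 15.1
wrist lever_paddle 0.72 [184.7 238.6] [ 0.4253 -0.0638  0.12  ] [ 3.56 -5.18 -1.44]
wrist crossbar 0.58 [319.8 339.1] [4.494e-01 3.000e-04 1.220e-01] [-0.85  0.06 -1.58]
side index 0.55 [299.7 348.1] [ 0.5412 -0.1275  0.0145] [ -5.07 -14.98   9.33]
side leg_pointer 0.91 [305.5 338.4] [ 0.5505 -0.1276  0.038 ] [ -5.98 -15.31   7.  ]
side lever_paddle 0.98 [215.9 272.1] [ 0.4367 -0.0341  0.12  ] [ 1.49 -2.76 -1.41]
scene index 0.48 [257.5 261.2] [ 0.5456 -0.128   0.0145] [ -5.47 -15.17   9.34]
scene leg_pointer 0.56 [258. 253.] [ 0.5479 -0.1237  0.038 ] [ -5.87 -14.85   6.99]
scene lever_paddle 0.71 [313.2 197.9] [ 0.4251 -0.0292  0.12  ] [ 2.43 -1.92 -1.43]
scene crossbar 0.77 [324.7 201.6] [0.4418 0.0013 0.122 ] [-0.16  0.41 -1.6 ]
```

View pics/w5.png

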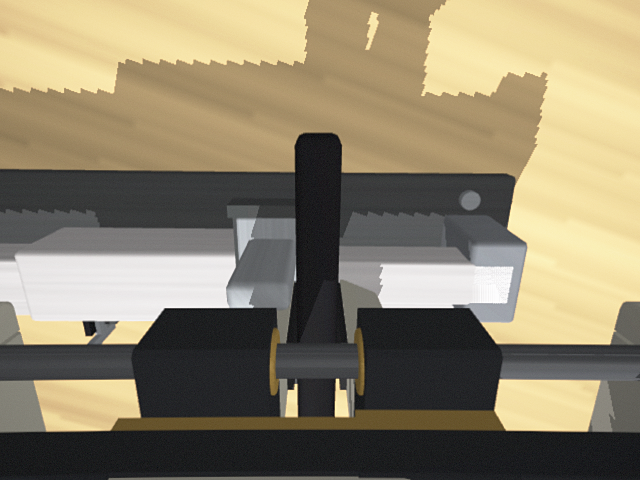

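The paddle at (262,270) is close to the +y end of its track (wall at (265,205)), and the arm is still on the mark. The force has not risen yet, so I'll push gently until it meets the stop.

carry_out(claw=[1,1,1,1], delta_pos=[[0.2,0,0],[0.2,0,0],[0,0,0],[0,0,0]], angular=[[0,0,0],[0,0,0],[0,0,0],[0,0,0]])

```text
clock: 16.25
position: [0.4414, -0.0033, 0.1062]
ee_rot: [-0.527, 3.072, -0.004]
force: [35.3, 5.5, -16.1]
width: 0.173
gripper_force: 27.0
```

carry_out(claw=[1,1,1,1,1], delta_pos=[[-0.2,0,0],[0,0,0],[0,0,0],[0,0,0],[0,0,0]], angular=[[0,0,0],[0,0,0],[0,0,0],[0,0,0],[0,0,0]])

```text
clock: 16.75
position: [0.4414, -0.0033, 0.1062]
ee_rot: [-0.526, 3.075, -0.003]
force: [28.0, 2.3, -4.7]
width: 0.175
gripper_force: 26.2
```

Run:
```python
from h import *
s=arm.observe(); print(np.round(s["position"],4),np.round(s["force"],1),np.round(s["dq"],3),s["gripper_force"],s["clock"])
c=[arm.get_image(n)["frame"][:,:,::-1] for n in ("wrist","side")]
im=arm.get_image("side"); x=np.array([-.332,.943,0])
for k in range(4):
    im=arm.get_image("side"); d={l:(arm.place_of(l,im) or [None])[0] for l in ("leg_pointer","index")}
    print({l:(round(r["conf"],2),round(float(x@onz(im,r["centre"],z)),4)) for (l,r),z in zip(d.items(),(.038,.0145)) if r})
cv2.imwrite("pics/f.png",np.hstack([cv2.resize(c[0][250:370,0:120],(400,400),interpolation=cv2.INTER_CUBIC),cv2.resize(c[1][240:390,220:370],(400,400),interpolation=cv2.INTER_CUBIC)]))
```

```text
[ 0.4414 -0.0033  0.1062] [28.   2.3 -4.7] [-0.    -0.     0.001 -0.001 -0.    -0.001  0.002] 26.164777278900146 16.75
{'leg_pointer': (0.83, -0.2993), 'index': (0.59, -0.3014)}
{'leg_pointer': (0.9, -0.299), 'index': (0.64, -0.3008)}
{'leg_pointer': (0.85, -0.3052), 'index': (0.55, -0.2983)}
{'leg_pointer': (0.93, -0.2995), 'index': (0.61, -0.3003)}
```

View pics/f.png

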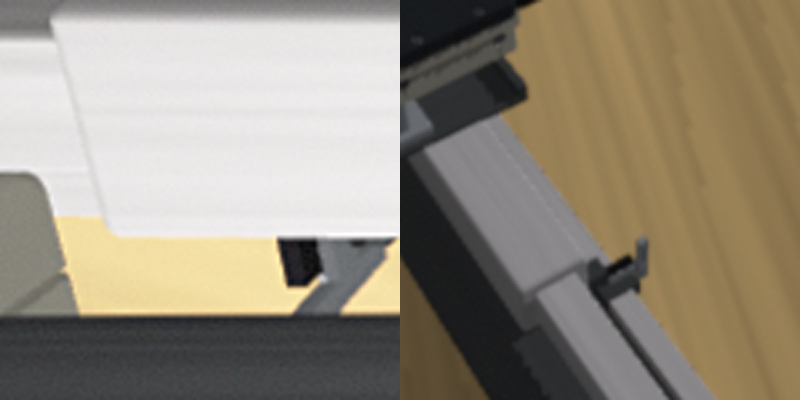

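The pointer (620,268 in the right crop) sits right at the index blade (635,275). Median positions agree within about 1.5 mm, the lever is on its stop, and the grip and pose are still, so I'm handing in.

```bash
python3 -c "
from cell import arm
print(arm.sign_off())"
```

```text
the job is handed in; nothing more can be done
None
```

I've handed the job in: the crossbar is still gripped, the pointer measures within about 2 mm of the index, and the lever is against its closed stop. The glue, offcut and tape were not touched; the hand-in returned no verdict.

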